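# Sorting washed labware on a laboratory bench

## Robot

A 7-joint arm with a two-finger parallel gripper is mounted at the origin on the work surface. World frame = base frame: x ahead of the robot, y to its left, z up, the work surface at z = 0. Lengths are in m, angles in rad, forces in N, time in s.
With the tool pointing down it reaches from about 0.4 to 0.9 m from the base axis. Payload 5.6 kg.
Tool frame: the origin (TCP) lies midway between the tips of the shut fingers; the grasp point (between the pads) lies 19 mm behind it; z points along the fingers, y is the line along which they close (so a half turn about z gives the same grasp; the last joint's range is limited). The gripper opens to 92 mm and grips with 3 to 60 N. Pads are 20 mm wide; open, the fingers measure 128 mm over their backs; the gripper's body (75 mm by 189 mm) begins 69 mm behind the grasp point.
Start: joints at [1.072, 0.468, -0.012, 1.603, 0.006, 1.071, -0.056], TCP at [0.286, -0.584, 0.215] pointing down, gripper open.
Joint ranges: [-2.53, 2.53], [-0.31, 2.02], [-1.57, 1.55], [0.28, 2.44], [-1.29, 4.43], [0.15, 1.84], [-2.92, 2.92]. Speed limits (rad/s): [2.57, 2.57, 3.14, 3.14, 3.14, 3.14, 3.14].

## Interface

Orientations are given as a 3x3 rotation matrix whose columns are the frame's x, y, z axes.
In Python, from station import env, effector, solver, viewer, workorder, search_frame, tip_of gives the robot as it stands. Calls block until the motion is done:
- env.reach(position, orientation): joint-space move of the TCP to a pose.
- env.movel(position, frame=None, rate=0.15): straight line of the TCP; frame=None keeps the orientation; rate is the mean speed in m/s.
- env.goto_joints(angles): joint-space move.
- effector.release() and effector.grasp(squeeze=None): open the fingers fully, or close them until they stop; squeeze is the grip in N (None keeps the last).
- env.pause(seconds).
- solver.inverse_kinematics(position, orientation): joint angles nearest the present ones, or None.
- env.sense(): the state.
- viewer.read_camera(name): name is "side" or "top"; returns (picture, depth): 384x512x3 uint8, red, green, blue; 384x512 float32, m along the optical axis (not along the pixel's ray), 0 where there is no reading.
- viewer.camera_info(name): a dict with "intrinsics" (3x3 intrinsics, pixels), "eye" and "rotation" of the camera in the world. Camera axes: x right, y up, looking along -z (the intrinsics and any distortion apply to the point x, -y, -z); pixel columns grow to the right and rows downward; lengths in m; the calibration is good to about 2 mm. A picture is of the moment at which its call begins. camera_info takes no time and is no camera call.
A pose or a line that the arm cannot do raises env.PlanningError and nothing moves.
- workorder.finish_job(): hands the job in; it is judged then, once.
Trained networks look in the newest picture that a camera, given by its name, has taken for a name from the list of things; names that differ only in an ending like _2 or _b are one class to them, and where a whole thing is asked for, a point or a joint stands for the part that bears it (a point fixed in the world has none). Each returns a list of dicts, best first, with "score" (0 to 1); they miss things now and then, are a little off and sometimes report something else, mostly with a low value. They report only what shows in the picture. A call takes as long as a camera call. They do not tell look-alikes from the thing itself.
- search_frame(camera, name): "at" ([x, y, z] in m, in world coordinates, good to about 4 mm: the middle of the surface that is visible of it).
- tip_of(camera, name): "at" ([x, y, z] in m, in world coordinates, good to about 4 mm: a listed point, or the origin of a listed thing).
The state is a dict: "t": time; "joint_positions": joint angles; "joint_velocities": joint speeds; "tau": joint torques, N m; "ee_pos": TCP position; "tcp_rot": TCP orientation; "wrist_force": force on the tool from outside, world axes, zero at the start; "moment": the same for the moment, N m; "gripper_width": finger opening in m; "grasp_force": force on a finger pad.
Only numpy, scipy, OpenCV 4.12 (cv2) and the standard library are available. Lean on these libraries where they do the work, as an engineer would, in place of code of your own. Each camera call takes 0.05 s, during which the arm holds its last target. There are 200 camera calls.

## Task

Put away the loose labware that lies mixed on the bench: stand the capped bottle and the capped jar upright in empty cells of the divided crate, one to a cell; put both rubber stoppers in the scoop-front bin with the other stoppers; and set the loose Petri dish flat and squarely on top of the stack of dishes in the steel tray. Keep the bottle, the jar and the dish upright throughout, and leave the beaker and the timer where they stand.

Things in the scene. Friction and masses are not known exactly. Their poses are not given: they have to be found in the camera images.
- bottle: Loose tall capped bottle of amber glass with a paper label, standing upright, 39 mm in diameter, 78 mm high (straight glass body up to 54 mm, black screw cap 35 mm in diameter from 60 to 78 mm); about 0.1 kg. Origin: centre of its underside; z up its axis. One of the five things to put away.
- jar: Loose squat capped jar of amber glass with a white screw cap, standing upright, 47 mm in diameter, 60 mm high (cap 46 mm in diameter from 43 to 60 mm); about 0.12 kg. Origin: centre of its underside; z up its axis. One of the five things to put away.
- petri_dish: Loose round clear glass Petri dish with its lid on (one solid piece), lying flat on the bench, 60 mm in diameter (56 mm below the lid, up to 7 mm), 20 mm high; about 0.06 kg. Origin: centre of its underside; z up. One of the five things to put away.
- large_stopper: Loose large tapered black rubber stopper standing on its narrow end: 37 mm in diameter at the top, 30 mm at the foot, 28 mm high; about 0.03 kg. Origin: centre of its narrow end; z towards the wide end. One of the five things to put away.
- small_stopper: Loose small tapered black rubber stopper standing on its narrow end: 26 mm in diameter at the top, 21 mm at the foot, 25 mm high; about 0.015 kg. Origin: centre of its narrow end; z towards the wide end. One of the five things to put away.
- bottle_crate: Divided white plastic crate, fixed, 141 x 141 mm, 2 x 2 square cells 66 mm wide inside, centres at x = +-34.5 mm and y = +-34.5 mm; walls and dividers 3 mm thick with their tops 28 mm above the bench, floor 4 mm thick. The cell at +x, +y already holds a bottle like the loose one; the other three are empty. Origin: centre of its underside. Turned any way round; left, right or middle of the far row.
- stopper_bin: Grey plastic storage bin with a low scoop front, fixed, 150 mm (x) by 120 mm (y); walls 3 mm thick, 60 mm high at back (+x) and sides, the front 45 mm of the sides sloping to a 30 mm front wall (-x); floor 3 mm thick. Two stoppers already stand at its back (x = 46 to 50 mm, y = 28, -26 mm); the front half is empty. Origin: centre of its underside; z up. Left, right or middle of the far row.
- dish_tray: Shallow stainless steel tray, fixed to the bench, 140 mm (x) by 120 mm (y), rim 20 mm high, floor 2.5 mm thick. In its centre stands a loose stack of two Petri dishes like the loose one, whose top is 42.5 mm above the bench. Origin: centre of the tray's underside; z up. Left, right or middle of the far row.
- beaker: Small empty open glass beaker standing among the loose things, 47 mm in diameter, 59 mm high. Origin: centre of its underside; z up. To be left alone.
- timer: Flat white electronic laboratory timer lying among the loose things, 58 x 58 x 19 mm, with a dark display and three round keys. Origin: centre of its underside; x and y along its sides. To be left alone.
Things that resemble listed ones, but are neither listed nor needed, are in the scene too. Leave any blue, pink or yellow look-alike of the petri_dish alone.

How it is judged:
At the end, for the whole second after the job is handed in: Bottle and jar each stand upright (0.15 rad) on the floor of a crate cell; both stoppers lie in the bin; the Petri dish lies flat (0.08 rad) on the two dishes, within 12 mm of the tray's centre; all five released and at rest; beaker (upright) and timer within 30 mm of their starts (x of bottle in the frame of bottle_crate between -0.066 and 0.066 m and y of bottle in the frame of bottle_crate between -0.066 and 0.066 m and z of bottle in the frame of bottle_crate between -0.002 and 0.012 m and angle between each of bottle, jar's own z axis and vertical below 0.15 rad and x of jar in the frame of bottle_crate between -0.066 and 0.066 m and y of jar in the frame of bottle_crate between -0.066 and 0.066 m and z of jar in the frame of bottle_crate between -0.002 and 0.012 m and x of large_stopper in the frame of stopper_bin between -0.073 and 0.073 m and y of large_stopper in the frame of stopper_bin between -0.058 and 0.058 m and z of large_stopper in the frame of stopper_bin between -0.002 and 0.05 m and x of small_stopper in the frame of stopper_bin between -0.073 and 0.073 m and y of small_stopper in the frame of stopper_bin between -0.058 and 0.058 m and z of small_stopper in the frame of stopper_bin between -0.002 and 0.05 m and horizontal distance between petri_dish and dish_tray below 0.012 m and z of petri_dish in the frame of dish_tray between 0.038 and 0.048 m and angle between petri_dish's own z axis and vertical below 0.08 rad and linear speed of each of bottle, jar, petri_dish, large_stopper, small_stopper below 0.02 m/s and distance of each of beaker, timer from where it was at the start of the episode below 0.03 m and angle between beaker's own z axis and vertical below 0.3 rad); the robot touches nothing.
It fails at once if the bottle is tipped by more than 1 rad (about 57 degrees) (angle between bottle's own z axis and vertical above 1 rad).
It fails at once if the jar is tipped by more than 1 rad (about 57 degrees) (angle between jar's own z axis and vertical above 1 rad).
It fails at once if the Petri dish is tipped by more than 1 rad (about 57 degrees) (angle between petri_dish's own z axis and vertical above 1 rad).
It fails at once if the beaker is knocked over or moved by more than 30 mm (distance of beaker from where it was at the start of the episode above 0.03 m or angle between beaker's own z axis and vertical above 0.6 rad).
It fails at once if the timer is moved by more than 30 mm (distance of timer from where it was at the start of the episode above 0.03 m).
It also fails if it takes over 141 s, if anything falls off the work surface, if the arm or the gripper's body presses on something with over 40 N, if the wrist force passes 120 N, or if a joint passes its speed limit or range.

## Working session

There is one attempt and no reset: what is moved stays moved. The work goes in short steps, each a Python script; the robot and the scene stay as the last script left them, time stands still between calls to the robot, and variables do not carry over. Pictures are saved under pics/ and viewed, at most 14 in all, crops included, and the job is handed in when it is done.

```bash
ls; mkdir -p pics
python3 - <<'E'
from station import env, effector, solver, viewer, workorder, search_frame, tip_of
import cv2, numpy as np
for c in("top","side"):
    p,d=viewer.read_camera(c); cv2.imwrite(f"pics/{c}0.png",cv2.resize(p[:,:,::-1],(800,600),interpolation=cv2.INTER_CUBIC)); np.save(f"/tmp/{c}d.npy",d)
    i=viewer.camera_info(c); print(c,i["eye"],np.round(i["rotation"],3).tolist(),np.round(i["intrinsics"],1).tolist(), [k for k in i])
    for n in "bottle jar petri_dish large_stopper small_stopper bottle_crate stopper_bin dish_tray beaker timer".split():
        print(n,[(np.round(r["at"],3).tolist(),round(r["score"],2)) for r in tip_of(c,n)[:4]])
print(env.sense()["tcp_rot"],env.sense()["t"])
E
```

```text
pics
top [ 0.25730869 -0.00869797  0.95874714] [[0.041, 0.974, -0.222], [-0.999, 0.041, -0.005], [0.005, 0.222, 0.975]] [[394.9, 0.0, 258.2], [0.0, 394.9, 192.5], [0.0, 0.0, 1.0]] ['intrinsics', 'eye', 'rotation']
bottle []
jar [([0.438, 0.116, 0.001], 0.55), ([0.511, 0.178, -0.0], 0.43)]
petri_dish [([0.278, 0.2, -0.0], 0.8), ([0.595, -0.169, 0.005], 0.75), ([0.333, 0.077, 0.002], 0.71), ([0.433, -0.002, -0.003], 0.69)]
large_stopper [([0.393, 0.23, -0.003], 0.67)]
small_stopper [([0.496, -0.168, 0.004], 0.55)]
bottle_crate [([0.52, -0.346, 0.003], 0.79), ([0.498, -0.167, -0.003], 0.71)]
stopper_bin [([0.519, 0.342, 0.002], 0.65)]
dish_tray [([0.622, -0.009, 0.004], 0.76)]
beaker [([0.381, -0.201, -0.003], 0.59)]
timer [([0.425, -0.108, 0.001], 0.76)]
side [-0.07990768  0.61276278  0.59344211] [[-0.737, 0.391, -0.551], [-0.675, -0.407, 0.615], [0.016, 0.826, 0.564]] [[435.6, 0.0, 252.3], [0.0, 435.6, 190.0], [0.0, 0.0, 1.0]] ['intrinsics', 'eye', 'rotation']
bottle [([0.512, 0.178, 0.003], 0.63), ([0.396, 0.227, 0.0], 0.4)]
jar [([0.444, 0.112, 0.001], 0.62)]
petri_dish [([0.277, 0.2, 0.002], 0.9), ([0.611, 0.17, -0.002], 0.82), ([0.432, 0.001, -0.002], 0.72), ([0.329, 0.079, -0.002], 0.68)]
large_stopper [([0.398, 0.232, 0.0], 0.67)]
small_stopper [([0.493, -0.166, 0.001], 0.6), ([0.626, -0.008, 0.0], 0.25)]
bottle_crate [([0.523, -0.351, 0.002], 0.94)]
stopper_bin [([0.522, 0.337, 0.005], 0.9)]
dish_tray [([0.624, -0.014, 0.001], 0.72)]
beaker [([0.378, -0.2, -0.001], 0.66)]
timer [([0.424, -0.108, -0.003], 0.68)]
[[ 8.97964863e-01  4.40067160e-01  6.19059678e-06]
 [ 4.40067158e-01 -8.97964857e-01 -1.13107603e-04]
 [-4.42160032e-05  1.04290931e-04 -9.99999994e-01]] 1.1
```

View pics/top0.png

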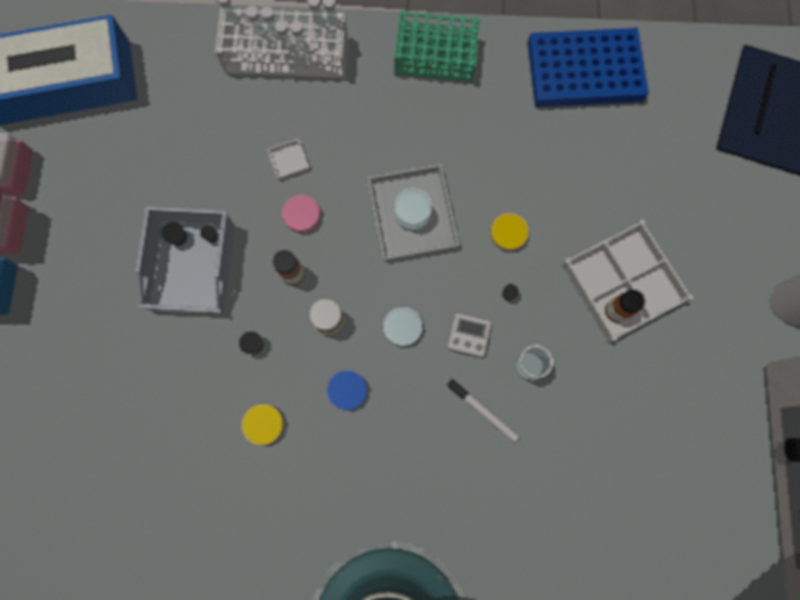

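View pics/side0.png

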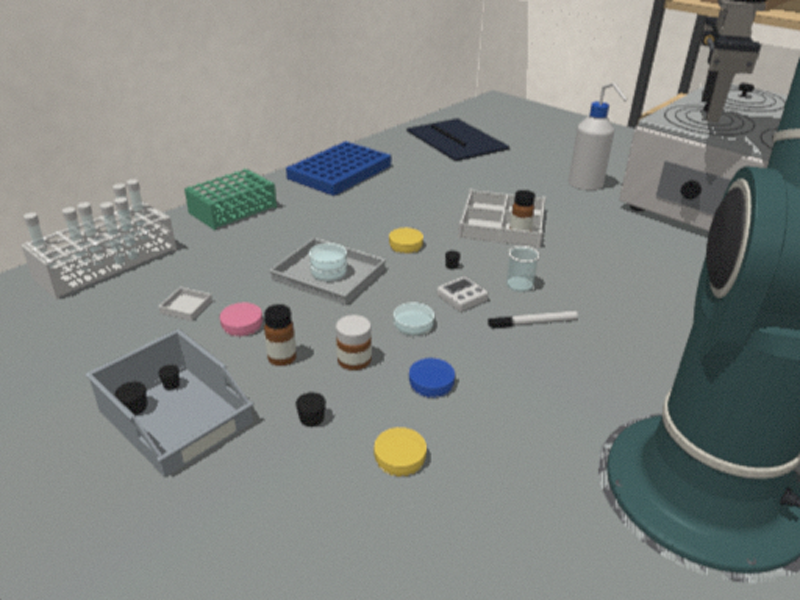

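The networks agree with both pictures. The clear dish is at top (403,327), the jar at (326,317), the bottle at (290,265), the large stopper at (251,343) and the small one at (511,292). The crate is at about (628,280) with its bottle in the lower cell. The bin front faces the robot. Next I need the container yaws and rim fits.

```bash
cat > geo.py <<'E'
import numpy as np
from station import viewer
def px(cam,u,v,z):
    i=viewer.camera_info(cam); K=np.array(i["intrinsics"]); r=np.linalg.inv(K)@[u,v,1]
    w=np.array(i["rotation"])@(r*[1,-1,-1]); e=np.array(i["eye"]); return e+w*(z-e[2])/w[2]
E
python3 - <<'E'
from geo import *
import cv2
S=.64
def show(n,pts,z):
    P=np.array([px("top",u*S,v*S,z)[:2] for u,v in pts]); print(n,P.mean(0).round(4),P.round(3).tolist())
    for a in range(len(P)): d=P[(a+1)%len(P)]-P[a]; print("  ",np.linalg.norm(d).round(3),np.degrees(np.arctan2(d[1],d[0])).round(1))
show("crate",[(565,263),(644,222),(692,297),(613,340)],.028)
show("tray",[(369,178),(441,166),(460,245),(388,259)],.02)
show("stack",[(413,209)],.0425); show("dish",[(403,327)],.02)
show("binback",[(147,208),(229,211)],.06); show("binfront",[(139,307),(221,312)],.03)
show("cratebottle cap",[(630,302)],.082)
show("bottle",[(286,262)],.078);show("jar",[(325,315)],.06);show("ls",[(251,342)],.028);show("ss",[(511,292)],.025);show("beaker",[(535,361)],.059)
p=cv2.imread("pics/top0.png")
a=p[150:350,360:480];b=p[190:350,550:710]
cv2.imwrite("pics/crop0.png",np.hstack([cv2.resize(a,(360,600)),cv2.resize(b,(440,600))[:, :]]))
E
```

```text
crate [ 0.5178 -0.354 ] [[0.541, -0.255], [0.614, -0.383], [0.494, -0.452], [0.421, -0.327]]
   0.147 -60.0
   0.139 -150.1
   0.145 120.2
   0.139 30.8
tray [ 0.6197 -0.0159] [[0.674, 0.061], [0.701, -0.056], [0.566, -0.091], [0.538, 0.023]]
   0.12 -77.3
   0.139 -165.8
   0.117 103.9
   0.141 15.4
stack [ 0.6149 -0.0132] [[0.615, -0.013]]
   0.0 0.0
dish [ 0.4296 -0.0053] [[0.43, -0.005]]
   0.0 0.0
binback [0.5922 0.3338] [[0.592, 0.397], [0.593, 0.27]]
   0.127 -89.7
   0.127 90.3
binfront [0.4406 0.3381] [[0.442, 0.401], [0.439, 0.275]]
   0.127 -91.1
   0.127 88.9
cratebottle cap [ 0.4692 -0.3349] [[0.469, -0.335]]
   0.0 0.0
bottle [0.5095 0.172 ] [[0.509, 0.172]]
   0.0 0.0
jar [0.4354 0.1111] [[0.435, 0.111]]
   0.0 0.0
ls [0.3952 0.2249] [[0.395, 0.225]]
   0.0 0.0
ss [ 0.4911 -0.1711] [[0.491, -0.171]]
   0.0 0.0
beaker [ 0.38   -0.2006] [[0.38, -0.201]]
   0.0 0.0
```

```bash
cat > rob.py <<'E'
import numpy as np
from station import env, effector, solver, viewer, workorder, search_frame, tip_of
def rot(deg):
    c,s=np.cos(np.radians(deg)),np.sin(np.radians(deg)); return np.array([[-s,c,0],[c,s,0],[0,0,-1.]])
def go(x,y,z,deg):
    q0=np.array(env.sense()["joint_positions"]); best=[]
    for d in(deg,deg+180):
        q=solver.inverse_kinematics([x,y,z],rot(d))
        if q is not None: best.append((np.abs(np.array(q)-q0).max(),d))
    d=min(best)[1]; env.reach([x,y,z],rot(d)); return rot(d)
def st(tag):
    s=env.sense(); print(tag,"t",round(s["t"],1),"w",round(s["gripper_width"],4),"f",round(s["grasp_force"],1),"F",np.round(s["wrist_force"],1),"p",np.round(s["ee_pos"],4))
def pick(x,y,z,deg,f,hi=.17):
    go(x,y,hi,deg); effector.release(); env.movel([x,y,z]); effector.grasp(f); st("grip"); env.movel([x,y,hi],rate=.2); st("lift")
def place(x,y,z,deg,hi=.17,slow=.08):
    go(x,y,hi,deg); env.movel([x,y,z+.02],rate=.2); env.movel([x,y,z],rate=slow); st("down"); effector.release(); env.pause(.2); env.movel([x,y,hi],rate=.2); st("done")
def snap(cam,name):
    import cv2
    p,d=viewer.read_camera(cam); cv2.imwrite(name,cv2.resize(p[:,:,::-1],(800,600),interpolation=cv2.INTER_CUBIC))
E
python3 - <<'E'
from rob import *
pick(.512,.177,.031,132,20)
place(.567,-.361,.037,75)
snap("side","pics/side1.png")
for c in("top","side"): print([(np.round(r["at"],3),r["score"]) for n in("bottle","jar","beaker") for r in (viewer.read_camera(c),tip_of(c,n))[1]])
E
```

```text
grip t 6.0 w 0.0385 f 20.0 F [ 0.2 -1.   0.2] p [0.512 0.177 0.031]
lift t 6.9 w 0.0382 f 20.0 F [ 0.2  0.1 -1.2] p [0.5114 0.1763 0.1688]
down t 9.9 w 0.0387 f 20.0 F [-0.7  0.5 -0.7] p [ 0.5667 -0.361   0.0366]
done t 11.9 w 0.0916 f 0.0 F [-0.7  0.6 -0.4] p [ 0.5662 -0.361   0.1688]
[(array([ 0.569, -0.366,  0.005]), 0.62), (array([0.438, 0.113, 0.003]), 0.87), (array([ 0.38 , -0.201, -0.004]), 0.67), (array([ 0.571, -0.363,  0.003]), 0.36)]
[(array([ 0.567, -0.363,  0.003]), 0.7), (array([ 0.442,  0.109, -0.002]), 0.78), (array([ 0.376, -0.198, -0.   ]), 0.8)]
```

View pics/side1.png

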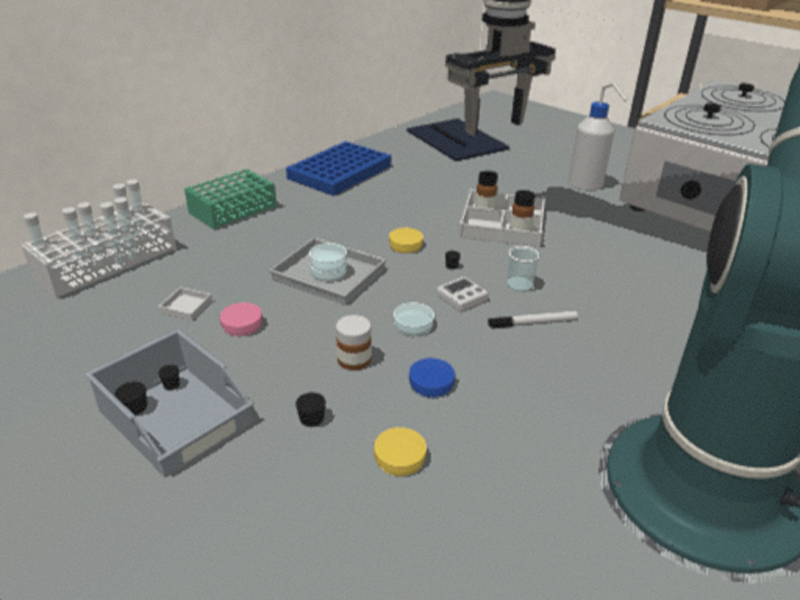

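The bottle stands in the far cell, at side (487,190). Next come the jar and the dish.

Run:
```python
from rob import *
pick(.441,.112,.031,132,20)
place(.532,-.303,.037,75)
pick(.432,-.001,.004,0,12)
viewer.read_camera("side"); print([(np.round(r["at"],3),r["score"]) for r in tip_of("side","petri_dish")])
go(.62,-.0105,.17,0); env.movel([.62,-.0105,.075]); st("above")
snap("side","pics/side2.png")
snap("top","pics/top2.png")
for c in("side","top"): print([(np.round(r["at"],3),round(r["score"],2)) for n in("dish_tray","petri_dish") for r in search_frame(c,n)])
```

```text
grip t 16.4 w 0.0459 f 20.0 F [-0.6 -1.2  0.3] p [0.4409 0.1121 0.0311]
lift t 17.2 w 0.0461 f 20.0 F [ 0.4 -0.  -2.1] p [0.4404 0.1113 0.169 ]
down t 19.9 w 0.0458 f 20.0 F [-0.1 -0.3 -0.6] p [ 0.5317 -0.303   0.0366]
done t 21.7 w 0.0921 f 0.0 F [-0.3 -0.5 -0.9] p [ 0.5312 -0.3031  0.1689]
grip t 25.0 w 0.0598 f 12.0 F [-0.3 -0.9  1.9] p [ 0.4321 -0.0011  0.0041]
lift t 25.9 w 0.0598 f 12.0 F [-0.8 -0.5 -0.8] p [ 0.4313 -0.0013  0.1691]
[(array([ 0.614,  0.17 , -0.003]), 0.95), (array([0.43 , 0.001, 0.168]), 0.84), (array([ 0.591, -0.165,  0.001]), 0.78), (array([ 0.329,  0.079, -0.005]), 0.59), (array([ 0.276,  0.202, -0.001]), 0.56)]
above t 27.6 w 0.0596 f 12.0 F [-0.   0.4 -1. ] p [ 0.6204 -0.0102  0.0759]
[(array([0.608, 0.003, 0.006]), 0.64), (array([ 0.526, -0.291,  0.054]), 0.4), (array([0.602, 0.174, 0.021]), 0.95), (array([ 0.587, -0.157,  0.02 ]), 0.8), (array([0.326, 0.087, 0.018]), 0.79), (array([0.273, 0.205, 0.022]), 0.75), (array([0.616, 0.007, 0.089]), 0.52)]
[(array([ 0.599, -0.01 ,  0.006]), 0.93), (array([0.273, 0.196, 0.02 ]), 0.89), (array([0.612, 0.168, 0.016]), 0.8), (array([ 0.591, -0.171,  0.025]), 0.78), (array([0.334, 0.075, 0.021]), 0.7), (array([ 0.636, -0.01 ,  0.088]), 0.5)]
```

View pics/side2.png

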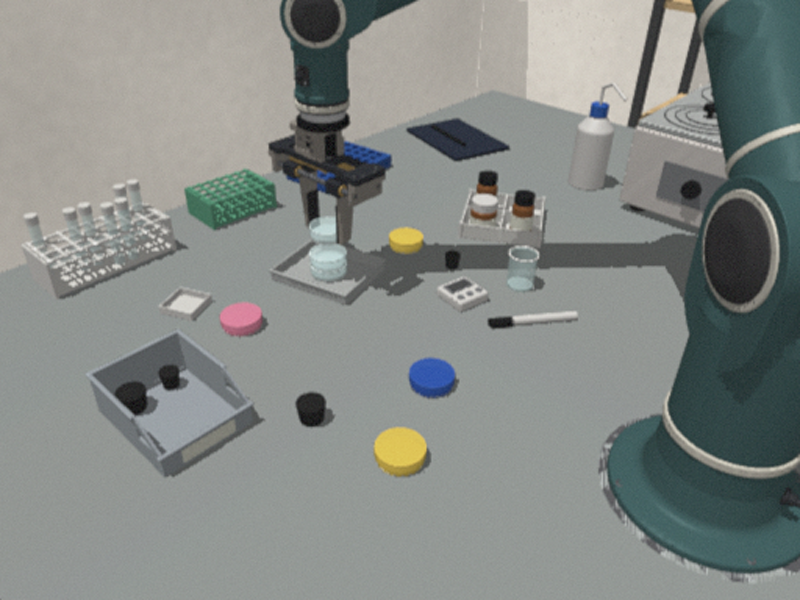

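Jar is in its cell at (484,206). The held dish at about (325,230) hovers above the stack at about (328,258). I'll zoom in to check alignment.

Run:
```python
import cv2,numpy as np
a=cv2.imread("pics/side2.png")[205:290,270:385]; b=cv2.imread("pics/side0.png")[205:290,270:385]
cv2.imwrite("pics/crop2.png",cv2.resize(np.hstack([a,b]),(800,296),interpolation=cv2.INTER_CUBIC))
from geo import *
def proj(cam,p):
    i=viewer.camera_info(cam); c=np.array(i["rotation"]).T@(np.array(p)-i["eye"]); q=np.array(i["intrinsics"])@(c*[1,-1,-1]); return q[:2]/q[2]/.64
for z in(.0425,.0225,.071,.091):
    print(z,[proj("side",(x,y,z)).round(1).tolist() for x,y in((.6204,-.0102),(.6174,-.0132))])
```

```text
0.0425 [[328.5, 251.2], [331.1, 251.1]]
0.0225 [[328.9, 261.9], [331.6, 261.9]]
0.071 [[327.7, 235.4], [330.5, 235.4]]
0.091 [[327.2, 224.1], [330.0, 224.1]]
```

View pics/crop2.png

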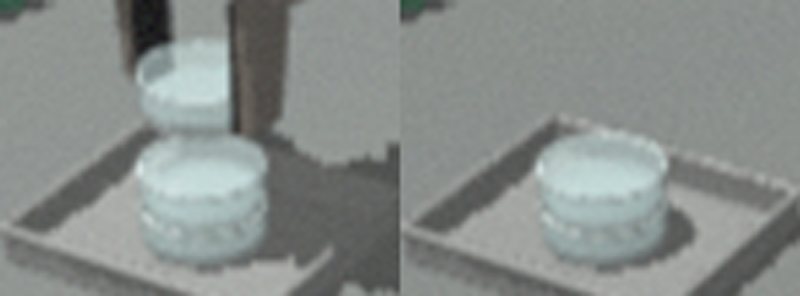

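Left edges of the held dish and the stack both lie at crop x≈136, and the ellipse centres match the prediction to about 1 px (2 mm). Alignment is good, so I'll lower it, then do the stoppers.

Run:
```python
from rob import *
env.movel([.62,-.0105,.052],rate=.08); env.movel([.62,-.0105,.047],rate=.03); st("down")
effector.release(); env.pause(.3); env.movel([.62,-.0105,.17])
pick(.396,.230,.006,0,15)
place(.497,.357,.040,0)
pick(.4945,-.168,.004,90,12)
place(.493,.318,.040,0)
go(.45,.0,.3,0) if 0 else go(.3,-.5,.22,0)
snap("side","pics/side3.png"); snap("top","pics/top3.png"); st("end")
for c in("side","top"):
  for n in("dish_tray","petri_dish","bottle","jar","beaker","timer","large_stopper","small_stopper"): print(c,n,[(np.round(r["at"],3).tolist(),round(r["score"],2)) for r in tip_of(c,n)])
```

```text
down t 28.7 w 0.0597 f 12.0 F [-0.9 -0.4 -0.6] p [ 0.62   -0.0105  0.047 ]
grip t 34.2 w 0.0348 f 15.0 F [-0.4  0.1  0.1] p [0.396 0.23  0.006]
lift t 35.1 w 0.035 f 15.0 F [-0.7 -0.  -0.6] p [0.3955 0.2294 0.169 ]
down t 36.9 w 0.0352 f 15.0 F [-0.1  0.7 -0.1] p [0.4968 0.3569 0.0396]
done t 38.9 w 0.092 f 0.0 F [ 0.5 -0.7 -0.8] p [0.4968 0.3562 0.1689]
grip t 43.3 w 0.0242 f 12.0 F [-0.3  0.   0.7] p [ 0.4945 -0.168   0.004 ]
lift t 44.2 w 0.0242 f 12.0 F [-0.  -0.8 -1. ] p [ 0.4937 -0.1681  0.169 ]
down t 47.1 w 0.0241 f 12.0 F [ 0.2 -0.1 -0.2] p [0.4928 0.3179 0.0397]
done t 49.2 w 0.0916 f 0.0 F [ 0.5  0.3 -0.1] p [0.4926 0.3172 0.169 ]
end t 52.2 w 0.0919 f 0.0 F [-0.4 -0.8 -0.9] p [ 0.3007 -0.4995  0.2198]
side dish_tray [([0.622, -0.007, 0.002], 0.72)]
side petri_dish [([0.62, -0.009, 0.039], 0.82), ([0.611, 0.172, -0.003], 0.76), ([0.329, 0.078, -0.002], 0.7), ([0.277, 0.201, 0.001], 0.67), ([0.595, -0.166, 0.001], 0.61)]
side bottle [([0.567, -0.36, 0.002], 0.75), ([0.374, -0.201, 0.0], 0.57)]
side jar [([0.535, -0.306, 0.006], 0.78)]
side beaker [([0.378, -0.198, -0.0], 0.73)]
side timer []
side large_stopper [([0.497, 0.356, 0.004], 0.85)]
side small_stopper [([0.492, 0.319, 0.001], 0.46)]
top dish_tray [([0.623, -0.012, 0.002], 0.67)]
top petri_dish [([0.617, -0.011, 0.04], 0.84), ([0.594, -0.171, 0.006], 0.84), ([0.611, 0.169, -0.002], 0.78), ([0.336, 0.079, 0.001], 0.74), ([0.274, 0.199, -0.002], 0.64)]
top bottle [([0.568, -0.361, 0.005], 0.91)]
top jar [([0.531, -0.304, 0.008], 0.74)]
top beaker [([0.383, -0.2, -0.003], 0.95)]
top timer [([0.425, -0.11, 0.002], 0.95)]
top large_stopper [([0.494, 0.36, 0.0], 0.47), ([0.623, -0.008, 0.003], 0.3)]
top small_stopper [([0.497, 0.318, 0.005], 0.52), ([0.616, -0.008, 0.041], 0.2)]
```

View pics/side3.png

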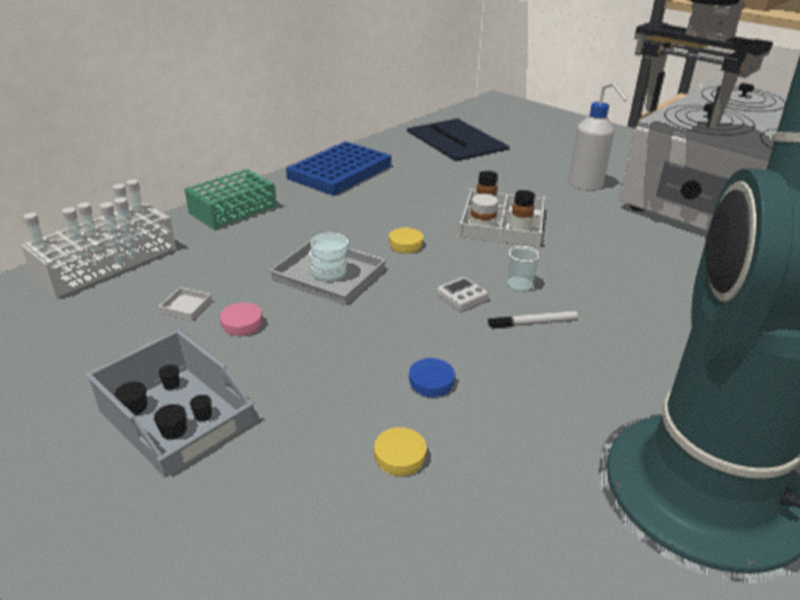

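View pics/top3.png

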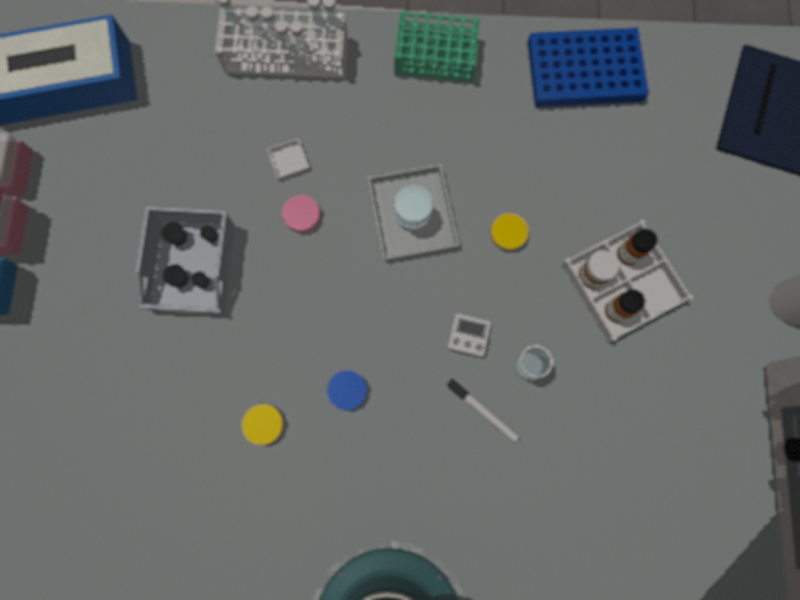

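The dish sits squarely on the stack at side (329,240). Both stoppers stand in the bin at (171,421) and (201,407). The bottle and jar each stand in their own cell, and the beaker and timer haven't moved. Handing in.

Run:
```python
from station import workorder
print(workorder.finish_job())
```

```text
the job is handed in; nothing more can be done
None
```

All five items are put away and the job is handed in at about 52 s of the 141 s allowed; the hand-in returned no verdict, but the last pictures show everything in place and the beaker and timer where they were.

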